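# Put the rubber stamps back in their trays

### The arm

A 6-joint arm with a two-finger parallel gripper is mounted at the origin on the work surface. World frame = base frame: x ahead of the robot, y to its left, z up, the work surface at z = 0. Lengths are in m, angles in degrees, forces in N, time in s.
With the tool pointing down it reaches from about 0.25 to 0.725 m from the base axis. Payload 9.7 kg.
Tool frame: the origin (TCP) lies midway between the tips of the shut fingers; the grasp point (between the pads) lies 19 mm behind it; z points along the fingers, y is the line along which they close (so a half turn about z gives the same grasp; the last joint's range is limited). The gripper opens to 85 mm and grips with 20 to 120 N. Pads are 22 mm wide; open, the fingers measure 114 mm over their backs; the gripper's body (76 mm by 85 mm) begins 54 mm behind the grasp point. The pads swing forward as they close: fully open they stand 13 mm farther back than shut.
Start: joints at [71.906, 4.979, 10.078, 95.1, 0, 90], TCP at [0.171, 0.523, 0.231] pointing down, gripper open.
Joint ranges: [-179.16, 179.16], [-48.56, 103.87], [-65.8, 70.77], [-126.05, 130.52], [-82.76, 87.17], [-180, 180]. Speed limits (degrees/s): [127.2, 127.2, 147.25, 180, 180, 180].

### API

Orientations are given as [roll, pitch, yaw] about the fixed x, y, z axes, in that order (R = Rz(yaw) Ry(pitch) Rx(roll)).
In Python, from workcell import bot gives the robot as it stands.
- The arm moves only by the shell command python3 -m crank 'ROWS' [FORCE]. ROWS is JSON, a list of rows, each an object with "gripper": the finger opening in mm, from 0 to 85.4; "travel": the shift along the tool's x, y, z in mm, a list of three; "twist": the turn, a rotation vector about the tool's x, y, z in rad, a list of three. In form: [{"gripper": gripper, "travel": [tx, ty, tz], "twist": [rx, ry, rz]}, ...]. A call has 1 to 12 rows; each row shifts and turns the commanded pose from where the row before left it, along the tool's axes as they then stand; what a row does not reach is not made up. A row lasts 1/8 s, in which the tool goes at most 62.5 mm and 10.7 degrees, less where a joint would pass 70% of its speed; a pose out of reach is approached as far as the arm can. A call is refused whole if a number of a shift passes 62.5 or a number of a turn 0.188, either way. A call with a gripper value outside its range is refused whole. The fingers move at their own pace and stop on an object; FORCE is the grip in N (left out, the last holds). Time passes only in rows, so rows that do not move let the fingers close. It gives the time, the measured TCP pose, the force, the opening and the grip force at its end, in the units of the state.
- bot.get_obs(): the state, without advancing time (a new reading comes with each control period).
- bot.camera(name): name is "scene" or "top" or "wrist"; returns the picture (384x512x3 uint8, red, green, blue); there is no depth.
- bot.calibration(name): a dict with "vfov" (degrees; the focal length in pixels is half the picture's height over the tangent of half this angle, whatever the lens; pixels are square), "cx", "cy" (the principal point, pixels), "camera_from_world" (4x4, takes a point from world to camera coordinates). Camera axes: x right, y down, z forward; pixel columns grow to the right and rows downward; lengths in m; the calibration is good to about 2 mm. A picture is of the moment at which its call begins: read the wrist's pose just before it. calibration takes no time and is no camera call; for the wrist camera it gives the pose at the moment of the call.
- bot.job_done(): hands the job in; it is judged then, once.
The state is a dict: "time": time; "q": joint angles; "qd": joint speeds; "joint_efforts": joint torques, N m; "ee_pos": TCP position; "tcp_rot": TCP orientation; "wrist_force": force on the tool from outside, world axes, zero at the start; "torque": the same for the moment, N m; "opening": finger opening in m; "grasp_force": force on a finger pad.
Only numpy, scipy, OpenCV 4.12 (cv2) and the standard library are available. Lean on these libraries where they do the work, as an engineer would, in place of code of your own. Each camera call takes 0.05 s, during which the arm holds its last target. There are 200 camera calls.

### The job

Clear up the counter desk: put each of the four rubber stamps upright into the tray made for it, matching the shape and size of its foot (small round, large round, square and oblong), so that it stands flat on the tray's floor, and let go. Leave the cup and the ink pad standing where they are.

Things in the scene. Friction and masses are not known exactly. Their poses are not given: they have to be found in the camera images.
- stamp_small_round: Rubber stamp standing upright on its face, 72 mm tall, loose, 35 to 130 g. Light wood mount 22 mm high with a round footprint 32 mm in diameter (the smaller of the two round stamps); above it a turned round wooden handle, 24 mm in diameter from 40 to 68 mm above the desk, narrower below. Origin: centre of the underside; z up along the handle. Yaw has no meaning.
- stamp_large_round: Rubber stamp standing upright on its face, 72 mm tall, loose, 35 to 130 g. Light wood mount 22 mm high with a round footprint 50 mm in diameter (the larger of the two round stamps); above it a turned round wooden handle, 24 mm in diameter from 40 to 68 mm above the desk, narrower below. Origin: centre of the underside; z up along the handle. Yaw has no meaning.
- stamp_square: Rubber stamp standing upright on its face, 72 mm tall, loose, 35 to 130 g. Light wood mount 22 mm high with a square footprint 40 x 40 mm; above it a square wooden handle 24 x 24 mm from 40 to 72 mm above the desk, sides parallel to the mount's. Origin: centre of the underside; z up along the handle. x and y: parallel to its sides.
- stamp_long: Rubber stamp standing upright on its face, 72 mm tall, loose, 35 to 130 g. Light wood mount 22 mm high with an oblong footprint 76 x 22 mm; above it an oblong wooden handle 46 x 18 mm from 40 to 72 mm above the desk, long the same way as the mount. Origin: centre of the underside; z up along the handle. x: along its length; y: across it, the narrow way.
- tray_small_round: Low black plastic tray with a grey felt floor, fixed to the desk, the resting place of the small round stamp. Round, inner diameter 48 mm, the smaller of the two round trays. Floor 4 mm above the desk, walls 4 mm thick and 14 mm high. Origin: centre of its underside, at desk height; z up. Yaw has no meaning.
- tray_large_round: Low black plastic tray with a grey felt floor, fixed to the desk, the resting place of the large round stamp. Round, inner diameter 66 mm, the larger of the two round trays. Floor 4 mm above the desk, walls 4 mm thick and 14 mm high. Origin: centre of its underside, at desk height; z up. Yaw has no meaning.
- tray_square: Low black plastic tray with a grey felt floor, fixed to the desk, the resting place of the square stamp. Square, 56 x 56 mm inside. Floor 4 mm above the desk, walls 4 mm thick and 14 mm high. Origin: centre of its underside, at desk height; z up. x and y: parallel to its sides.
- tray_long: Low black plastic tray with a grey felt floor, fixed to the desk, the resting place of the oblong stamp. Oblong, 92 x 38 mm inside. Floor 4 mm above the desk, walls 4 mm thick and 14 mm high. Origin: centre of its underside, at desk height; z up. x: along its length; y: across it.
- cup: White open drinking cup, 85 mm tall, 68 mm across the rim, loose, standing upright; to be left alone. Origin: centre of the underside; z up.
- ink_pad: Closed ink pad tin with a blue lid, about 92 x 62 mm and 18 mm high, lying flat, loose; to be left alone. Origin: centre of the underside; x along its length.
Not all that is in view belongs to the job. What is shaped like the tray_square but orange is not meant.

How it is judged:
By the outcome, as a careful person would: the job done as asked, in the order asked, and still so for the second after the job is handed in, with the robot touching nothing.
It also fails if it takes over 109 s, if anything falls off the work surface, if the arm or the gripper's body presses on something with over 40 N, if the wrist force passes 120 N, or if a joint passes its speed limit or range.

## Working session

There is one attempt and no reset: what is moved stays moved. The work goes in short steps, Python scripts to look and compute and a shell command to move; the robot and the scene stay as the last step left them, time stands still between calls to the robot, and variables do not carry over. Pictures are saved under pics/ and viewed, at most 14 in all, crops included, and the job is handed in when it is done.

```bash
mkdir -p pics; ls
python3 - <<'E'
from workcell import bot
import cv2
print(bot.get_obs())
for n in("top","scene"):
    im=bot.camera(n); cv2.imwrite(f"pics/{n}0.png",im[:,:,::-1]); c=bot.calibration(n); print(n,c)
print(bot.calibration("wrist"))
E
```

```text
pics
{'time': 0.0, 'q': array([ 7.19058204e+01,  5.01009464e+00,  1.00338337e+01,  9.50990305e+01,
       -1.34213952e-03,  9.00001816e+01]), 'qd': array([-0.17501259, -0.03677112,  0.04288027,  0.01568452, -0.05498535,
        0.02652454]), 'joint_efforts': array([ 2.05333032e-03, -5.20383489e+01,  4.64810264e+01,  1.62179646e-02,
       -1.04985332e-06,  4.08680501e-05]), 'ee_pos': array([0.1707537 , 0.52257986, 0.23058716]), 'tcp_rot': array([-1.79924709e+02,  1.34237698e-03,  1.61905641e+02]), 'wrist_force': array([ 1.00323328, -0.36693813,  0.50445932]), 'torque': array([-0.01459454, -0.04533425, -0.02997618]), 'grasp_force': 0.0, 'opening': 0.08548611365414015}
top {'vfov': 56.09640422566318, 'cx': 252.06118589622793, 'cy': 194.1050047704489, 'camera_from_world': array([[-0.02120525, -0.99944793,  0.02557687, -0.0480485 ],
       [-0.99729171,  0.01934361, -0.07095819,  0.5022164 ],
       [ 0.07042426, -0.02701228, -0.99715132,  1.20175742],
       [ 0.        ,  0.        ,  0.        ,  1.        ]])}
scene {'vfov': 43.926894254819075, 'cx': 262.41416561571276, 'cy': 187.29322553549503, 'camera_from_world': array([[ 0.82105727,  0.57076437,  0.00964267, -0.40750578],
       [ 0.49703304, -0.70648129, -0.50382769, -0.28425114],
       [-0.28075453,  0.41846412, -0.86375036,  1.53758724],
       [ 0.        ,  0.        ,  0.        ,  1.        ]])}
{'vfov': 70.21440330779126, 'cx': 255.76999116196086, 'cy': 190.90095712223444, 'camera_from_world': array([[ 0.31200712,  0.95007741, -0.00211248, -0.54803385],
       [ 0.91723616, -0.30064094,  0.26132903, -0.03281171],
       [ 0.24764771, -0.08347416, -0.96524747,  0.38048262],
       [ 0.        ,  0.        ,  0.        ,  1.        ]])}
```

View pics/top0.png

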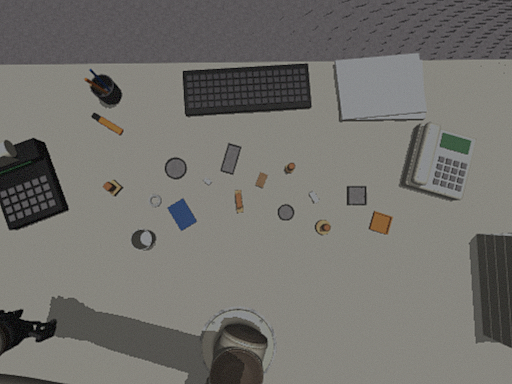

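View pics/scene0.png

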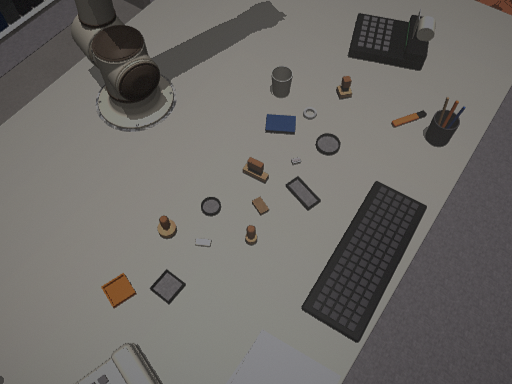

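The top view shows the stamps: square (113,187), long (239,201), small round (290,168), large round (324,227). The trays are large round (176,168), long (231,158), small round (286,212) and square (357,196). The orange decoy is at (381,223).

```bash
cat > h.py <<'E'
import numpy as np,cv2
from workcell import bot
def ray(name,uv,z,c=None,h=384):
    c=c or bot.calibration(name); f=h/2/np.tan(np.radians(c["vfov"]/2)); T=c["camera_from_world"]
    R=T[:3,:3]; o=-R.T@T[:3,3]; d=R.T@np.array([(uv[0]-c["cx"])/f,(uv[1]-c["cy"])/f,1])
    return (o+d*(z-o[2])/d[2])
def proj(name,p,c=None,h=384):
    c=c or bot.calibration(name); f=h/2/np.tan(np.radians(c["vfov"]/2)); q=(c["camera_from_world"]@np.r_[p,1])[:3]
    return f*q[0]/q[2]+c["cx"],f*q[1]/q[2]+c["cy"]
E
python3 - <<'E'
from h import *
im=cv2.imread("pics/top0.png")
cv2.imwrite("pics/topc.png",cv2.resize(im[145:265,90:410],None,fx=2.5,fy=2.5,interpolation=cv2.INTER_CUBIC))
hsv=cv2.cvtColor(im,cv2.COLOR_BGR2HSV)
for nm,m,z in(("dark",(im.max(2)<75),.014),("brown",((hsv[...,1]>70)&(hsv[...,0]<30)),.07)):
    n,l,s,ce=cv2.connectedComponentsWithStats(m.astype(np.uint8))
    for i in range(1,n):
        if s[i,4]<25 or s[i,4]>900: continue
        ys,xs=np.where(l==i); r=cv2.minAreaRect(np.c_[xs,ys].astype(np.float32))
        print(nm,s[i].tolist(),np.round(r[0],1),np.round(r[1],1),round(r[2]),"xyz",np.round(ray("top",r[0],z),4)[:2])
E
```

```text
dark [87, 70, 35, 36, 677] [103.5  87. ] [41.7 21.9] 45 xyz [0.8801 0.4442]
dark [336, 87, 49, 35, 113] [353.1 113.9] [56.9 26.4] 34 xyz [ 0.7742 -0.4157]
dark [92, 113, 9, 8, 43] [ 95.6 116.3] [7.6 5.4] 27 xyz [0.778  0.4701]
dark [391, 119, 32, 2, 43] [406.5 119.5] [ 1. 31.] 90 xyz [ 0.7518 -0.6027]
dark [400, 124, 58, 77, 441] [418.5 171.4] [84.1 43.6] 63 xyz [ 0.5691 -0.6353]
dark [411, 124, 16, 61, 119] [418.3 153.8] [10.5 60.6] 5 xyz [ 0.6304 -0.6377]
dark [221, 144, 20, 30, 90] [230.4 158.4] [12.9 28.6] 17 xyz [0.6252 0.013 ]
dark [165, 158, 22, 21, 103] [175.5 168. ] [20. 21.] 90 xyz [0.5954 0.1999]
dark [108, 182, 8, 10, 38] [111.8 186.8] [6.7 8.8] 7 xyz [0.5353 0.4139]
dark [347, 186, 19, 19, 107] [356. 195.] [18. 18.] 90 xyz [ 0.4915 -0.4141]
dark [278, 204, 16, 16, 55] [285.5 211.5] [15. 15.] 90 xyz [ 0.4401 -0.1706]
dark [132, 230, 15, 19, 162] [138.1 239.5] [18.2 13.2] 79 xyz [0.3569 0.3259]
dark [148, 230, 8, 20, 50] [151.5 239.5] [19.  7.] 90 xyz [0.3558 0.2812]
dark [199, 331, 6, 11, 27] [201.  335.5] [ 3.5 10.4] 18 xyz [0.0378 0.1198]
dark [0, 374, 63, 10, 365] [ 31.  378.5] [62.  9.] 0 xyz [-0.0817  0.6684]
brown [84, 78, 24, 16, 105] [95.1 86.6] [26.9  5.8] 34 xyz [0.8605 0.4498]
brown [98, 117, 25, 18, 172] [110.2 125.2] [26.6  6.3] 31 xyz [0.7312 0.4002]
brown [285, 163, 10, 10, 65] [289.5 167.5] [9. 9.] 90 xyz [ 0.5823 -0.1811]
brown [256, 173, 11, 14, 101] [261.1 179.6] [ 7.2 13.7] 22 xyz [ 0.5442 -0.0871]
brown [103, 180, 19, 15, 156] [112.1 186.3] [15.4 12.2] 40 xyz [0.5313 0.3928]
brown [235, 190, 8, 23, 130] [238.4 200.8] [21.8  5.8] 83 xyz [ 0.4766 -0.0122]
brown [369, 211, 24, 24, 372] [380.7 222.5] [19.6 19. ] 16 xyz [ 0.3969 -0.4734]
brown [316, 220, 14, 15, 156] [322.5 227. ] [14. 13.] 90 xyz [ 0.3863 -0.2827]
```

View pics/topc.png

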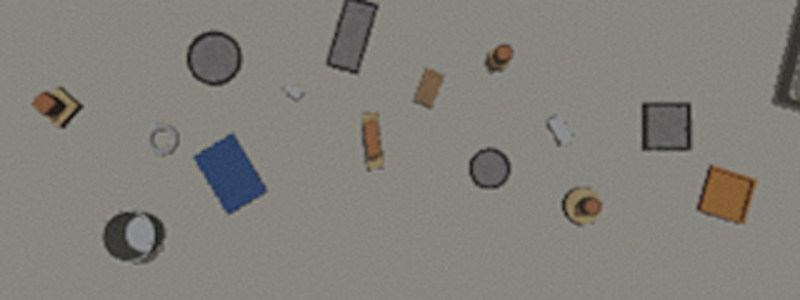

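The enlarged crop shows every stamp leaning radially from perspective. Next I'll triangulate the base and top of each stamp from these points.

Run:
```python
from h import *
k=lambda x,y:(90+(x+.5)/2.5-.5,145+(y+.5)/2.5-.5)
for n,p,z in(("sr top",(504,50),.07),("lr top",(591,206),.07),("lr mount",(582,206),.022),("sq top",(43,103),.072),("sq mount",(66,107),.022),("long top",(373,133),.072),("long mount",(372,141),.022),
 ("tlr",(215,58),.012),("tsr",(490,168),.012),("tsq",(667,126),.012),("tlong",(353,35),.012)): print(n,np.round(ray("top",k(*p),z)[:2],4))
for n,p,z in(("sr top",(251,229),.07),("lr top",(165,220),.07),("sq top",(346,80),.072),("long top",(256,161),.072),("tlr",(328,144),.012),("tsr",(211,206),.012),("tsq",(168,286),.012),("tlong",(303,193),.012)): print("scene",n,np.round(ray("scene",p,z)[:2],4))
T=bot.calibration("wrist")["camera_from_world"]; print(-T[:3,:3].T@T[:3,3],bot.get_obs()["ee_pos"])
# long axes
im=cv2.imread("pics/top0.png");print(proj("top",[.535,.39,0]))
for a,b,z in(((366,113),(376,170),.022),((349,0),(330,66),.014),((377,4),(356,72),.014)):
    d=ray("top",k(*a),z)-ray("top",k(*b),z); print("yaw",np.degrees(np.arctan2(d[1],d[0])))
```

```text
sr top [ 0.5914 -0.1872]
lr top [ 0.3857 -0.2944]
lr mount [ 0.3848 -0.2933]
sq top [0.5328 0.4086]
sq mount [0.5319 0.3967]
long top [ 0.4859 -0.014 ]
long mount [ 0.4782 -0.012 ]
tlr [0.596  0.1996]
tsr [ 0.4387 -0.1715]
tsq [ 0.4912 -0.4165]
tlong [0.6245 0.0115]
scene sr top [ 0.5911 -0.1892]
scene lr top [ 0.3923 -0.2971]
scene sq top [0.5366 0.3998]
scene long top [ 0.4811 -0.0108]
scene tlr [0.6008 0.1973]
scene tsr [ 0.4421 -0.1739]
scene tsq [ 0.4945 -0.419 ]
scene tlong [0.6302 0.0095]
[0.1068609  0.54257051 0.37467682] [0.17074905 0.52261352 0.23064309]
(np.float64(120.342309900738), np.float64(187.12853011518206))
yaw 8.872912095466178
yaw -16.80895809853079
yaw -18.03162242792262
```

```bash
python3 -m crank '[{"gripper":85,"travel":[-30,0,5],"twist":[0,0,0]},{"gripper":85,"travel":[-55,0,5],"twist":[0,0,0]},{"gripper":85,"travel":[-60,0,5],"twist":[0,0,0]},{"gripper":85,"travel":[-60,0,5],"twist":[0,0,0]},{"gripper":85,"travel":[-60,-2,5],"twist":[0,0,0]},{"gripper":85,"travel":[-60,-2,0],"twist":[0,0,0]},{"gripper":85,"travel":[-40,0,0],"twist":[0,0,0]},{"gripper":85,"travel":[-18,0,0],"twist":[0,0,0]},{"gripper":85,"travel":[0,0,0],"twist":[0,0,0]}]' 40
cat >> h.py <<'E'
def wrist(fn):
    o=bot.get_obs(); c=bot.calibration("wrist"); im=bot.camera("wrist"); cv2.imwrite(fn,im[:,:,::-1]); return o,c,im[:,:,::-1].copy()
def tool(o,target,yaw=None):
    "travel mm in current tool axes (tool down) to reach target xyz; yaw: twist about tool z, mod 180"
    from scipy.spatial.transform import Rotation as R
    Rt=R.from_euler("xyz",o["tcp_rot"],degrees=True); d=Rt.inv().apply(np.array(target)-o["ee_pos"])*1000
    y=o["tcp_rot"][2]; print("ee",np.round(o["ee_pos"],4),"yaw",round(y,1),"travel mm",np.round(d,1), "" if yaw is None else ("twist deg",-(((yaw-y)+90)%180-90),"rad",np.round(-np.radians(((yaw-y)+90)%180-90),3)))
E
python3 - <<'E'
from h import *
import json
o,c,im=wrist("pics/w1.png"); print(o["ee_pos"],o["tcp_rot"],o["q"])
json.dump({k:np.array(v).tolist() for k,v in c.items()},open("c1.json","w"))
E
```

```text
time: 1.23
ee_pos: [0.534, 0.3997, 0.2055]
tcp_rot: [-179.9, -0.0, 161.8]
wrist_force: [-0.6, 1.2, 0.4]
opening: 0.0852
grasp_force: 0.0
[0.53395826 0.39973784 0.20549597] [-1.79945641e+02 -4.82741337e-02  1.61841564e+02] [3.68161130e+01 2.15542113e+01 2.68771570e+01 9.53951662e+01
 8.33296002e-03 5.49745209e+01]
```

View pics/w1.png

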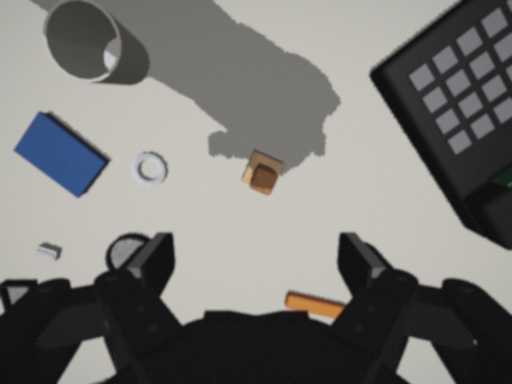

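The wrist view has the square stamp around (263,172), with its handle top at about (264,180). I'll work out its position and yaw from a crop.

Run:
```python
from h import *
import json
c=json.load(open("c1.json"));c["camera_from_world"]=np.array(c["camera_from_world"])
im=cv2.imread("pics/w1.png"); u0,v0=215,130
cr=cv2.resize(im[v0:220,u0:315],None,fx=6,fy=6,interpolation=cv2.INTER_CUBIC); 
for (x,y) in [(0.534,.4)]:
  print(proj("w",[x,y,.022],c),proj("w",[x,y,.072],c))
cv2.imwrite("pics/w1c.png",cv2.convertScaleAbs(cr,alpha=1.6))
```

```text
(np.float64(257.31142155322897), np.float64(173.80662202497408)) (np.float64(257.4830217744795), np.float64(183.38101775115805))
```

View pics/w1c.png

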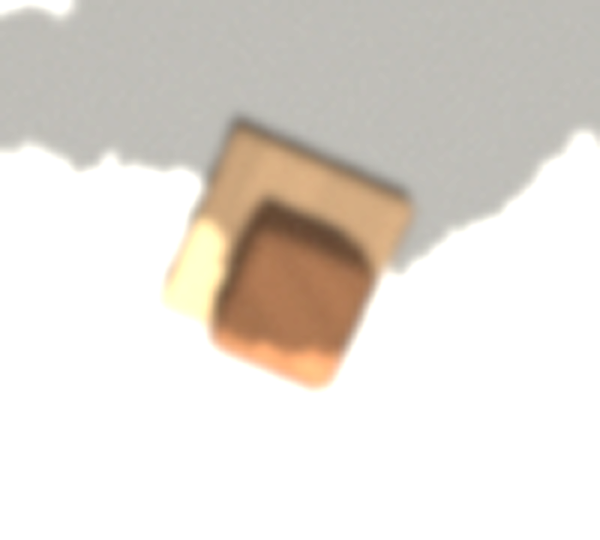

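Run:
```python
from h import *
import json
c=json.load(open("c1.json"));c["camera_from_world"]=np.array(c["camera_from_world"])
k=lambda p:(215+(p[0]+.5)/6-.5,130+(p[1]+.5)/6-.5)
P=[ray("w",k(p),.022,c) for p in((238,122),(412,195),(170,292))]
print(np.round(P,4), (P[1]+P[2])/2, [np.linalg.norm(P[0]-P[i]) for i in(1,2)],[np.degrees(np.arctan2(*(P[0]-P[i])[1::-1])) for i in(1,2)])
t=ray("w",k((295,308)),.072,c);print(t)
tool(bot.get_obs(),[(t[0]+P[1][0]/2+P[2][0]/2)/2,(t[1]+P[1][1]/2+P[2][1]/2)/2,.035],np.degrees(np.arctan2(*(P[0]-P[1])[1::-1]))%90+90)
```

```text
[[0.5053 0.4056 0.022 ]
 [0.5301 0.4342 0.022 ]
 [0.5338 0.3815 0.022 ]] [0.53192364 0.40787048 0.022     ] [np.float64(0.037932985596856754), np.float64(0.037321009228490104)] [np.float64(-130.91561572074997), np.float64(139.79162281333558)]
[0.53353304 0.40702766 0.072     ]
ee [0.5331 0.4003 0.2059] yaw 161.9 travel mm [  2.5   6.8 170.9] ('twist deg', np.float64(22.813648013413683), 'rad', np.float64(0.398))
```

```bash
python3 -m crank '[{"gripper":85,"travel":[2.5,7,10],"twist":[0,0,0]},{"gripper":85,"travel":[0,0,25],"twist":[0,0,0.133]},{"gripper":85,"travel":[0,0,40],"twist":[0,0,0.133]},{"gripper":85,"travel":[0,0,40],"twist":[0,0,0.132]},{"gripper":85,"travel":[0,0,35],"twist":[0,0,0]},{"gripper":85,"travel":[0,0,20],"twist":[0,0,0]},{"gripper":85,"travel":[0,0,0],"twist":[0,0,0]},{"gripper":10,"travel":[0,0,0],"twist":[0,0,0]},{"gripper":10,"travel":[0,0,0],"twist":[0,0,0]},{"gripper":10,"travel":[0,0,0],"twist":[0,0,0]},{"gripper":10,"travel":[0,0,0],"twist":[0,0,0]},{"gripper":10,"travel":[0,0,0],"twist":[0,0,0]}]' 40
```

```text
time: 2.78
ee_pos: [0.5338, 0.4077, 0.037]
tcp_rot: [179.9, 0.0, 139.1]
wrist_force: [0.4, -0.1, 3.7]
opening: 0.0231
grasp_force: 46.4
```

```bash
python3 -m crank '[{"gripper":10,"travel":[0,0,-20],"twist":[0,0,0]},{"gripper":10,"travel":[0,0,-50],"twist":[0,0,0]},{"gripper":10,"travel":[0,0,-30],"twist":[0,0,0]},{"gripper":10,"travel":[-20,-25,0],"twist":[0,0,0]},{"gripper":10,"travel":[-37,-47,0],"twist":[0,0,0]},{"gripper":10,"travel":[-37,-47,0],"twist":[0,0,0]},{"gripper":10,"travel":[-37,-47,0],"twist":[0,0,0]},{"gripper":10,"travel":[-37,-47,0],"twist":[0,0,0]},{"gripper":10,"travel":[-37,-47,0],"twist":[0,0,0]},{"gripper":10,"travel":[-37,-47,0],"twist":[0,0,0]},{"gripper":10,"travel":[-37,-47,0],"twist":[0,0,0]},{"gripper":10,"travel":[-37,-47,0],"twist":[0,0,0]}]' && python3 -m crank '[{"gripper":10,"travel":[-37,-47,0],"twist":[0,0,0]},{"gripper":10,"travel":[-37,-47,0],"twist":[0,0,0]},{"gripper":10,"travel":[-37,-47,0],"twist":[0,0,0]},{"gripper":10,"travel":[-37,-47,0],"twist":[0,0,0]},{"gripper":10,"travel":[-30,-40,0],"twist":[0,0,-0.1]},{"gripper":10,"travel":[-16,-22,0],"twist":[0,0,-0.178]},{"gripper":10,"travel":[0,0,0],"twist":[0,0,-0.178]},{"gripper":10,"travel":[0,0,0],"twist":[0,0,-0.178]},{"gripper":10,"travel":[0,0,0],"twist":[0,0,-0.08]},{"gripper":10,"travel":[0,0,0],"twist":[0,0,0]}]'
python3 - <<'E'
from h import *
o,c,im=wrist("pics/w2.png"); print(o["ee_pos"],o["tcp_rot"],o["opening"],o["grasp_force"])
import json
json.dump({k:np.array(v).tolist() for k,v in c.items()},open("c2.json","w"))
E
```

```text
time: 4.28
ee_pos: [0.5094, -0.1044, 0.1377]
tcp_rot: [180.0, 0.1, 139.1]
wrist_force: [0.4, 0.7, -1.4]
opening: 0.0234
grasp_force: 45.7
time: 5.52
ee_pos: [0.4954, -0.4186, 0.1372]
tcp_rot: [-180.0, 0.0, 180.0]
wrist_force: [0.3, 0.0, -1.3]
opening: 0.0234
grasp_force: 45.8
[ 0.49543848 -0.4186097   0.13715455] [-1.79988970e+02  1.92539968e-02  1.79972071e+02] 0.023402649151708397 45.760016441345215
```

View pics/w2.png

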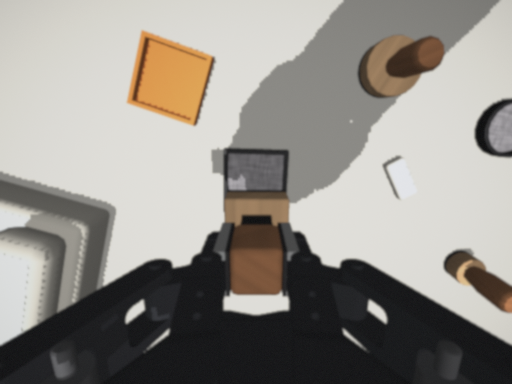

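The stamp is held straight. The tray's outer rim corners are at (225,149) and (288,149), directly beyond the mount. The large round stamp is at (390,66) mount, (430,50) handle top.

Run:
```python
from h import *
import json
c=json.load(open("c2.json"));c["camera_from_world"]=np.array(c["camera_from_world"])
a,b=[ray("w",p,.014,c) for p in((224.5,149),(288.5,149.5))]
print(a,b,"center",(a+b)/2+[.032,0,0],"len",np.linalg.norm(a-b))
g=[ray("w",p,.026+.1+.0,c) for p in((225,194),(288,194))]; print("mount top back edge",g)
print("lr",ray("w",(389,66),.022,c),ray("w",(431,50),.072,c))
print("sr top",ray("w",(505,298),.07,c),ray("w",(463,268),.022,c))
tool(bot.get_obs(),list(((a+b)/2+[.032,0,0])[:2])+[.041])
```

```text
[ 0.45820182 -0.45005016  0.014     ] [ 0.45880337 -0.38776225  0.014     ] center [ 0.49050259 -0.4189062   0.014     ] len 0.062290814402927344
mount top back edge [array([ 0.47204163, -0.43768072,  0.126     ]), array([ 0.47210407, -0.40048473,  0.126     ])]
lr [ 0.38539534 -0.30297651  0.022     ] [ 0.38344765 -0.29748813  0.072     ]
sr top [ 0.58502084 -0.19674212  0.07      ] [ 0.58364009 -0.19950347  0.022     ]
ee [ 0.4954 -0.4186  0.137 ] yaw 179.9 travel mm [ 5.  -0.2 96. ]
```

```bash
python3 -m crank '[{"gripper":10,"travel":[2,0,25],"twist":[0,0,0]},{"gripper":10,"travel":[0,0,40],"twist":[0,0,0]},{"gripper":10,"travel":[0,0,20],"twist":[0,0,0]},{"gripper":10,"travel":[0,0,6],"twist":[0,0,0]},{"gripper":10,"travel":[0,0,4.5],"twist":[0,0,0]},{"gripper":10,"travel":[0,0,0],"twist":[0,0,0]},{"gripper":10,"travel":[0,0,0],"twist":[0,0,0]}]' && python3 -m crank '[{"gripper":80,"travel":[0,0,0],"twist":[0,0,0]},{"gripper":80,"travel":[0,0,0],"twist":[0,0,0]},{"gripper":80,"travel":[0,0,0],"twist":[0,0,0]},{"gripper":80,"travel":[0,0,0],"twist":[0,0,0]},{"gripper":80,"travel":[0,0,-25],"twist":[0,0,0]},{"gripper":80,"travel":[0,0,-50],"twist":[0,0,0]},{"gripper":80,"travel":[0,0,-50],"twist":[0,0,0]},{"gripper":80,"travel":[0,0,-20],"twist":[0,0,0]},{"gripper":80,"travel":[0,0,0],"twist":[0,0,0]}]'
python3 - <<'E'
from h import *
o,c,im=wrist("pics/w3.png"); print(o["ee_pos"],o["tcp_rot"],o["opening"],o["grasp_force"])
import json
json.dump({k:np.array(v).tolist() for k,v in c.items()},open("c3.json","w"))
E
```

```text
time: 6.45
ee_pos: [0.4938, -0.4189, 0.0418]
tcp_rot: [-179.9, 0.1, -180.0]
wrist_force: [0.0, -0.1, -1.3]
opening: 0.0234
grasp_force: 45.7
time: 7.58
ee_pos: [0.494, -0.4191, 0.1876]
tcp_rot: [-179.9, 0.1, -180.0]
wrist_force: [-0.0, -0.1, -0.6]
opening: 0.0795
grasp_force: 0.0
[ 0.49404134 -0.41908346  0.18757546] [-1.79880028e+02  1.41043343e-01 -1.79984266e+02] 0.07954168453153855 0.0
```

View pics/w3.png

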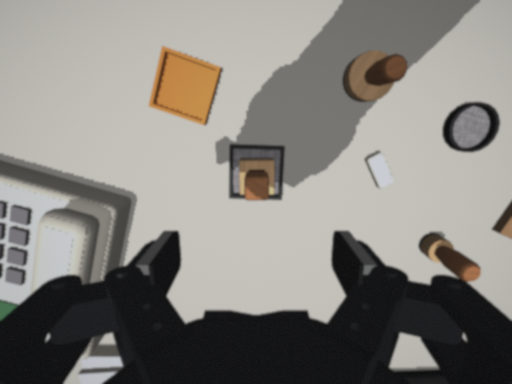

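The square stamp stands centred in its tray at about (257,172). The large round stamp's handle top is at (394,67), the small tray at (471,127) and the small stamp's top at (468,270).

Run:
```python
from h import *
import json
c=json.load(open("c3.json"));c["camera_from_world"]=np.array(c["camera_from_world"])
for n,p,z in(("lr",(369,76),.022),("lr",(394,67),.07),("sr",(434,247),.022),("sr",(466,270),.07),("tsr",(471,126.5),.012)):print(n,ray("w",p,z,c))
tool(bot.get_obs(),[.385,-.2995,.037])
```

```text
lr [ 0.38569592 -0.30126459  0.022     ]
lr [ 0.38468064 -0.29838768  0.07      ]
sr [ 0.58325455 -0.19939566  0.022     ]
sr [ 0.5860646  -0.19461063  0.07      ]
tsr [ 0.43794333 -0.17592514  0.012     ]
ee [ 0.4936 -0.4187  0.1857] yaw -180.0 travel mm [108.6 119.3 148.6]
```

```bash
python3 -m crank '[{"gripper":80,"travel":[20,22,0],"twist":[0,0,0]},{"gripper":80,"travel":[40,44,0],"twist":[0,0,0]},{"gripper":80,"travel":[34,37,0],"twist":[0,0,0]},{"gripper":80,"travel":[14.5,16.5,30],"twist":[0,0,0]},{"gripper":80,"travel":[0,0,45],"twist":[0,0,0]},{"gripper":80,"travel":[0,0,45],"twist":[0,0,0]},{"gripper":80,"travel":[0,0,29],"twist":[0,0,0]},{"gripper":80,"travel":[0,0,0],"twist":[0,0,0]},{"gripper":10,"travel":[0,0,0],"twist":[0,0,0]},{"gripper":10,"travel":[0,0,0],"twist":[0,0,0]},{"gripper":10,"travel":[0,0,0],"twist":[0,0,0]},{"gripper":10,"travel":[0,0,0],"twist":[0,0,0]}]' 40
python3 -c "
from h import *
tool(bot.get_obs(),[.597,.199,.136])"
```

```text
time: 9.12
ee_pos: [0.3853, -0.2994, 0.0375]
tcp_rot: [-180.0, 0.1, -180.0]
wrist_force: [-0.2, 0.9, 3.1]
opening: 0.0226
grasp_force: 41.5
ee [ 0.3853 -0.2994  0.0375] yaw -180.0 travel mm [-211.9  498.2  -98.6]
```

```bash
python3 -m crank '[{"gripper":10,"travel":[0,0,-25],"twist":[0,0,0]},{"gripper":10,"travel":[0,0,-50],"twist":[0,0,0]},{"gripper":10,"travel":[0,0,-35],"twist":[0,0,0]},{"gripper":10,"travel":[-10,23,0],"twist":[0,0,0]},{"gripper":10,"travel":[-22,53,0],"twist":[0,0,0]},{"gripper":10,"travel":[-22,53,0],"twist":[0,0,0]},{"gripper":10,"travel":[-23,54,0],"twist":[0,0,0]},{"gripper":10,"travel":[-23,54,0],"twist":[0,0,0]},{"gripper":10,"travel":[-23,54,0],"twist":[0,0,0]},{"gripper":10,"travel":[-23,53,0],"twist":[0,0,0]},{"gripper":10,"travel":[-23,53,0],"twist":[0,0,0]},{"gripper":10,"travel":[-22,52,0],"twist":[0,0,0]}]' && python3 -m crank '[{"gripper":10,"travel":[-15,35,0],"twist":[0,0,0]},{"gripper":10,"travel":[-6,14,0],"twist":[0,0,0]},{"gripper":10,"travel":[0,0,0],"twist":[0,0,0]},{"gripper":10,"travel":[0,0,0],"twist":[0,0,0]}]'
python3 - <<'E'
from h import *
o,c,im=wrist("pics/w4.png"); print(o["ee_pos"],o["tcp_rot"],o["opening"],o["grasp_force"])
import json
json.dump({k:np.array(v).tolist() for k,v in c.items()},open("c4.json","w"))
E
```

```text
time: 10.62
ee_pos: [0.5763, 0.1519, 0.1468]
tcp_rot: [-180.0, 0.0, -180.0]
wrist_force: [0.6, -0.2, -0.5]
opening: 0.0227
grasp_force: 41.2
time: 11.12
ee_pos: [0.5965, 0.1978, 0.1469]
tcp_rot: [-180.0, -0.0, 180.0]
wrist_force: [-0.7, 0.7, -1.0]
opening: 0.0231
grasp_force: 41.2
[0.59654308 0.19775162 0.14693579] [-1.79980068e+02 -1.08396299e-02  1.79958584e+02] 0.023087428532129636 41.21758812031658
```

View pics/w4.png

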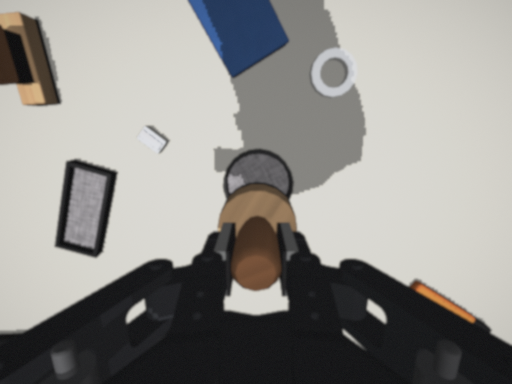

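The large tray's rim appears with its top at (258,149) and its sides at 223 and 293. The mount's back edge is at about (258,184). The long tray's corners are (69,160), (116,171), (98,256) and (56,244).

Run:
```python
from h import *
import json
c=json.load(open("c4.json"));c["camera_from_world"]=np.array(c["camera_from_world"])
t=ray("w",(258,149),.014,c);print("tray",t+[.037,0,0],[ray("w",p,.014,c)[1] for p in((223,182),(293,182))])
t=ray("w",(258,184),.132,c);print("mount",t+[.025,0,0],[ray("w",p,.132,c)[1] for p in((219,220),(297,220))])
P=np.array([ray("w",p,.014,c) for p in((69,160),(116,171),(98,256),(56,244))]);print("tlong",P.mean(0),np.round(P,4))
for i,j in((1,2),(0,3)):
    d=P[j]-P[i];print("yaw",np.degrees(np.arctan2(d[1],d[0])),np.linalg.norm(d))
```

```text
tray [0.59743627 0.19896812 0.014     ] [np.float64(0.1625107334582408), np.float64(0.23540424005297672)]
mount [0.59304828 0.19819463 0.132     ] [np.float64(0.1739740016940288), np.float64(0.22239972662007487)]
tlong [0.62459708 0.01314798 0.014     ] [[ 0.5712  0.0061  0.014 ]
 [ 0.5827  0.0526  0.014 ]
 [ 0.6797  0.0191  0.014 ]
 [ 0.6648 -0.0253  0.014 ]]
yaw -19.018488696031568 0.10257239547319741
yaw -18.528888847892375 0.09877225670552388
```

```bash
python3 -m crank '[{"gripper":10,"travel":[-3,1,25],"twist":[0,0,0]},{"gripper":10,"travel":[0,0,45],"twist":[0,0,0]},{"gripper":10,"travel":[0,0,24],"twist":[0,0,0]},{"gripper":10,"travel":[0,0,6],"twist":[0,0,0]},{"gripper":10,"travel":[0,0,5],"twist":[0,0,0]},{"gripper":10,"travel":[0,0,0],"twist":[0,0,0]},{"gripper":10,"travel":[0,0,0],"twist":[0,0,0]}]' && python3 -m crank '[{"gripper":80,"travel":[0,0,0],"twist":[0,0,0]},{"gripper":80,"travel":[0,0,0],"twist":[0,0,0]},{"gripper":80,"travel":[0,0,0],"twist":[0,0,0]},{"gripper":80,"travel":[0,0,0],"twist":[0,0,0]},{"gripper":80,"travel":[0,0,-25],"twist":[0,0,0]},{"gripper":80,"travel":[0,0,-50],"twist":[0,0,0]},{"gripper":80,"travel":[0,0,-50],"twist":[0,0,0]},{"gripper":80,"travel":[0,0,-20],"twist":[0,0,0]},{"gripper":80,"travel":[0,0,0],"twist":[0,0,0]}]'
python3 - <<'E'
from h import *
o,c,im=wrist("pics/w5.png"); print(o["ee_pos"])
import json
json.dump({k:np.array(v).tolist() for k,v in c.items()},open("c5.json","w"))
E
```

```text
time: 12.05
ee_pos: [0.6003, 0.2, 0.0429]
tcp_rot: [180.0, 0.1, -180.0]
wrist_force: [-0.6, -0.3, -0.1]
opening: 0.0232
grasp_force: 41.2
time: 13.18
ee_pos: [0.6005, 0.2002, 0.1885]
tcp_rot: [179.9, 0.2, -180.0]
wrist_force: [0.7, -0.8, -0.4]
opening: 0.0798
grasp_force: 0.0
[0.6005435  0.200193   0.18850936]
```

View pics/w5.png

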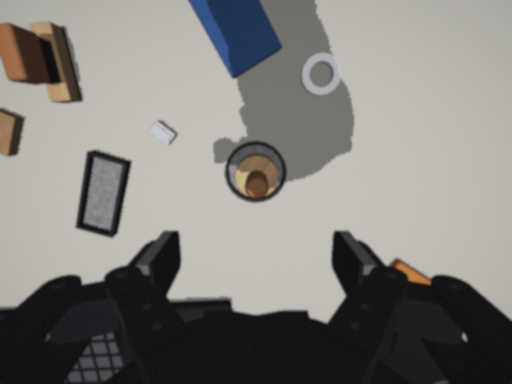

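The large round stamp stands in its tray at (256,172). The long stamp's mount corners are about (55,23), (80,100) and (53,103).

Run:
```python
from h import *
import json
c=json.load(open("c5.json"));c["camera_from_world"]=np.array(c["camera_from_world"])
P=[ray("w",p,.022,c) for p in((56,23),(80,100),(53,103))]; d=P[1]-P[0]; y=np.degrees(np.arctan2(d[1],d[0]))
print(np.round(P,4),"yaw",y,np.linalg.norm(d),np.linalg.norm(P[2]-P[1]),"ctr",(P[0]+P[2])/2)
T=np.array([ray("w",p,.014,c) for p in((91,151),(130,161),(114,236),(77,226))]);print("tlong",T.mean(0),[np.degrees(np.arctan2(*(T[j]-T[i])[1::-1])) for i,j in((1,2),(0,3))])
tool(bot.get_obs(),[(P[0]+P[2])[0]/2,(P[0]+P[2])[1]/2,.19],y)
```

```text
[[ 0.442  -0.002   0.022 ]
 [ 0.5158  0.0096  0.022 ]
 [ 0.5189 -0.0202  0.022 ]] yaw 8.912709151346771 0.07469899999494053 0.029916454817013327 ctr [ 0.48046144 -0.01108079  0.022     ]
tlong [0.62486389 0.01363935 0.014     ] [np.float64(-18.516506372517696), np.float64(-19.18429399543294)]
ee [0.6    0.2    0.1867] yaw -180.0 travel mm [ 119.6 -211.1   -3.5] ('twist deg', np.float64(-8.902410912868618), 'rad', np.float64(-0.155))
```

```bash
python3 -m crank '[{"gripper":80,"travel":[10,-18,0],"twist":[0,0,0]},{"gripper":80,"travel":[27,-48,0],"twist":[0,0,0]},{"gripper":80,"travel":[28,-50,0],"twist":[0,0,0]},{"gripper":80,"travel":[28,-50,0],"twist":[0,0,0]},{"gripper":80,"travel":[20,-34,0],"twist":[0,0,0]},{"gripper":80,"travel":[6,-10,20],"twist":[0,0,-0.155]},{"gripper":80,"travel":[0,0,45],"twist":[0,0,0]},{"gripper":80,"travel":[0,0,45],"twist":[0,0,0]},{"gripper":80,"travel":[0,0,32],"twist":[0,0,0]},{"gripper":80,"travel":[0,0,8],"twist":[0,0,0]},{"gripper":80,"travel":[0,0,0],"twist":[0,0,0]}]' && python3 -m crank '[{"gripper":5,"travel":[0,0,0],"twist":[0,0,0]},{"gripper":5,"travel":[0,0,0],"twist":[0,0,0]},{"gripper":5,"travel":[0,0,0],"twist":[0,0,0]},{"gripper":5,"travel":[0,0,0],"twist":[0,0,0]},{"gripper":5,"travel":[0,0,0],"twist":[0,0,0]}]' 45
python3 -c "
from h import *
tool(bot.get_obs(),[.6255,.013,.146],-18.7)"
```

```text
time: 14.6
ee_pos: [0.4804, -0.0101, 0.0364]
tcp_rot: [180.0, -0.1, -171.1]
wrist_force: [0.1, 0.8, 0.8]
opening: 0.0802
grasp_force: 0.0
time: 15.22
ee_pos: [0.4811, -0.0101, 0.0373]
tcp_rot: [-180.0, 0.0, -171.1]
wrist_force: [-1.4, 1.2, 5.8]
opening: 0.0176
grasp_force: 46.1
ee [ 0.4811 -0.0101  0.0373] yaw -171.1 travel mm [-146.3    0.5 -108.6] ('twist deg', np.float64(27.596331883513585), 'rad', np.float64(0.482))
```

```bash
python3 -m crank '[{"gripper":5,"travel":[0,0,-25],"twist":[0,0,0]},{"gripper":5,"travel":[0,0,-50],"twist":[0,0,0]},{"gripper":5,"travel":[-20,0,-34],"twist":[0,0,0]},{"gripper":5,"travel":[-50,0,0],"twist":[0,0,0]},{"gripper":5,"travel":[-50,0,0],"twist":[0,0,0]},{"gripper":5,"travel":[-26,0,0],"twist":[0,0,0.12]},{"gripper":5,"travel":[0,0,0],"twist":[0,0,0.182]},{"gripper":5,"travel":[0,0,0],"twist":[0,0,0.18]},{"gripper":5,"travel":[0,0,0],"twist":[0,0,0]},{"gripper":5,"travel":[0,0,0],"twist":[0,0,0]}]'
python3 - <<'E'
from h import *
o,c,im=wrist("pics/w6.png"); print(o["ee_pos"],o["tcp_rot"],o["opening"])
import json
json.dump({k:np.array(v).tolist() for k,v in c.items()},open("c6.json","w"))
E
```

```text
time: 16.48
ee_pos: [0.625, 0.0124, 0.1456]
tcp_rot: [-180.0, -0.0, 161.5]
wrist_force: [-0.3, 0.6, -1.8]
opening: 0.0176
grasp_force: 45.4
[0.62497038 0.01244989 0.14556904] [-1.79991895e+02 -1.95155932e-02  1.61503569e+02] 0.017576425884762274
```

View pics/w6.png

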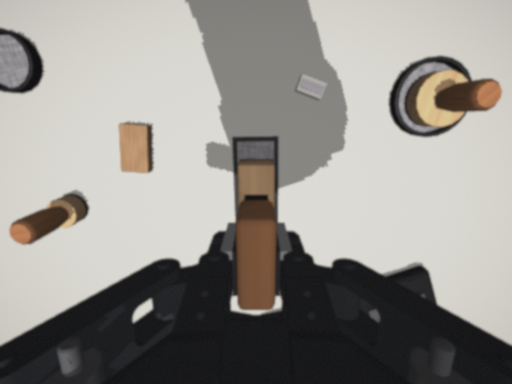

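The stamp is aligned with its tray. The tray's rear rim corners are (234,137) and (278,137), and the mount's rear edge runs from (238,161) to (275,161). The small round stamp's mount is at (70,209) and its top at (24,232).

Run:
```python
from h import *
import json
c=json.load(open("c6.json"));c["camera_from_world"]=np.array(c["camera_from_world"])
m=lambda a,b,z:(ray("w",a,z,c)+ray("w",b,z,c))/2
x=np.array([np.cos(np.radians(161.5)),np.sin(np.radians(161.5)),0])
t=m((234,137),(278,137),.014)-.05*x; s=m((238,161),(275,161),.131)-.038*x
y=np.array([x[1],-x[0],0]); print("tray",t,"stamp",s,"move tool mm",(t-s)@x*1e3,(t-s)@y*1e3)
print("sr",ray("w",(24,231),.072,c),ray("w",(70,209),.022,c))
```

```text
tray [0.62673645 0.01067048 0.014     ] stamp [0.62084273 0.0129744  0.131     ] move tool mm -6.320198976001426 -0.31475670949027656
sr [ 0.58730712 -0.18669812  0.072     ] [ 0.5869213  -0.17897221  0.022     ]
```

```bash
python3 -m crank '[{"gripper":5,"travel":[-4,0,25],"twist":[0,0,0]},{"gripper":5,"travel":[0,0,45],"twist":[0,0,0]},{"gripper":5,"travel":[0,0,22],"twist":[0,0,0]},{"gripper":5,"travel":[0,0,6],"twist":[0,0,0]},{"gripper":5,"travel":[0,0,5],"twist":[0,0,0]},{"gripper":5,"travel":[0,0,0],"twist":[0,0,0]},{"gripper":5,"travel":[0,0,0],"twist":[0,0,0]}]' && python3 -m crank '[{"gripper":80,"travel":[0,0,0],"twist":[0,0,0]},{"gripper":80,"travel":[0,0,0],"twist":[0,0,0]},{"gripper":80,"travel":[0,0,0],"twist":[0,0,0]},{"gripper":80,"travel":[0,0,0],"twist":[0,0,0]},{"gripper":80,"travel":[0,0,-25],"twist":[0,0,0]},{"gripper":80,"travel":[0,0,-50],"twist":[0,0,0]},{"gripper":80,"travel":[0,0,-50],"twist":[0,0,0]},{"gripper":80,"travel":[0,0,-20],"twist":[0,0,0]},{"gripper":80,"travel":[0,0,0],"twist":[0,0,0]}]'
python3 - <<'E'
from h import *
o,c,im=wrist("pics/w7.png"); print(o["ee_pos"])
import json
json.dump({k:np.array(v).tolist() for k,v in c.items()},open("c7.json","w"))
tool(o,[.587,-.189,.19])
E
```

```text
time: 17.4
ee_pos: [0.6294, 0.0112, 0.0438]
tcp_rot: [180.0, 0.1, 161.3]
wrist_force: [0.9, -1.2, -0.3]
opening: 0.0172
grasp_force: 45.4
time: 18.52
ee_pos: [0.6297, 0.0112, 0.1895]
tcp_rot: [179.9, 0.2, 161.3]
wrist_force: [1.0, -0.2, -0.2]
opening: 0.0799
grasp_force: 0.0
[0.62966315 0.01119472 0.18950548]
ee [0.6297 0.0112 0.1895] yaw 161.3 travel mm [ -23.9 -203.3   -0.6]
```

View pics/w7.png

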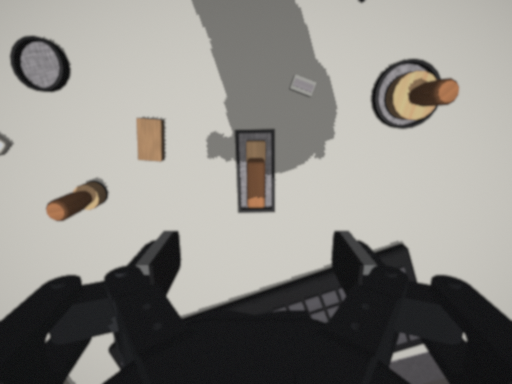

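The oblong stamp stands in its tray at (256,170). Next I'll pick the small round stamp.

```bash
python3 -m crank '[{"gripper":80,"travel":[-2,-18,0],"twist":[0,0,0]},{"gripper":80,"travel":[-6,-50,0],"twist":[0,0,0]},{"gripper":80,"travel":[-6,-55,0],"twist":[0,0,0]},{"gripper":80,"travel":[-6,-50,0],"twist":[0,0,0]},{"gripper":80,"travel":[-4,-30,0],"twist":[0,0,0]},{"gripper":80,"travel":[0,0,25],"twist":[0,0,0]},{"gripper":80,"travel":[0,0,45],"twist":[0,0,0]},{"gripper":80,"travel":[0,0,45],"twist":[0,0,0]},{"gripper":80,"travel":[0,0,30],"twist":[0,0,0]},{"gripper":80,"travel":[0,0,8],"twist":[0,0,0]},{"gripper":80,"travel":[0,0,0],"twist":[0,0,0]}]' && python3 -m crank '[{"gripper":10,"travel":[0,0,0],"twist":[0,0,0]},{"gripper":10,"travel":[0,0,0],"twist":[0,0,0]},{"gripper":10,"travel":[0,0,0],"twist":[0,0,0]},{"gripper":10,"travel":[0,0,0],"twist":[0,0,0]},{"gripper":10,"travel":[0,0,0],"twist":[0,0,0]}]' 45
python3 -c "
from h import *
tool(bot.get_obs(),[.440,-.173,.146])"
```

```text
time: 19.95
ee_pos: [0.5859, -0.1892, 0.0345]
tcp_rot: [-180.0, -0.1, 161.3]
wrist_force: [0.3, 0.5, 0.3]
opening: 0.0801
grasp_force: 0.0
time: 20.58
ee_pos: [0.5868, -0.1889, 0.0355]
tcp_rot: [-180.0, 0.1, 161.3]
wrist_force: [-0.5, 0.6, 5.5]
opening: 0.023
grasp_force: 44.1
ee [ 0.5868 -0.1889  0.0355] yaw 161.3 travel mm [ 144.   -32.1 -110.7]
```

```bash
python3 -m crank '[{"gripper":10,"travel":[0,0,-25],"twist":[0,0,0]},{"gripper":10,"travel":[0,0,-50],"twist":[0,0,0]},{"gripper":10,"travel":[20,-4,-36],"twist":[0,0,0]},{"gripper":10,"travel":[50,-11,0],"twist":[0,0,0]},{"gripper":10,"travel":[50,-11,0],"twist":[0,0,0]},{"gripper":10,"travel":[24,-6,0],"twist":[0,0,0]},{"gripper":10,"travel":[0,0,0],"twist":[0,0,0]},{"gripper":10,"travel":[0,0,0],"twist":[0,0,0]}]'
python3 - <<'E'
from h import *
o,c,im=wrist("pics/w8.png"); print(o["ee_pos"],o["tcp_rot"],o["opening"])
import json
json.dump({k:np.array(v).tolist() for k,v in c.items()},open("c8.json","w"))
E
```

```text
time: 21.58
ee_pos: [0.4403, -0.173, 0.1458]
tcp_rot: [180.0, 0.0, 161.3]
wrist_force: [-0.8, 0.7, -0.2]
opening: 0.0226
grasp_force: 44.2
[ 0.4403118  -0.17295725  0.14578869] [1.79995701e+02 2.76885734e-02 1.61275783e+02] 0.02260347147482899
```

View pics/w8.png

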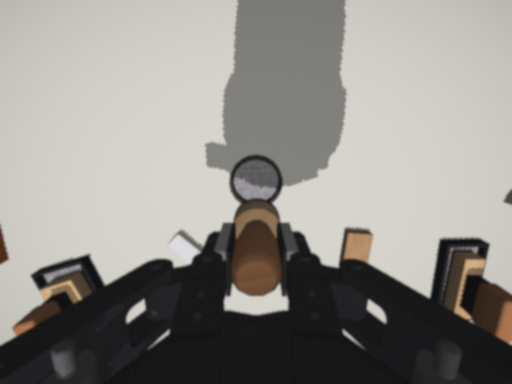

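The small tray has its rim top at (256,155) and its sides at 229 and 283. The held mount's rear edge is at (257,199), with its sides at 234 and 281.

Run:
```python
from h import *
import json
c=json.load(open("c8.json"));c["camera_from_world"]=np.array(c["camera_from_world"])
x=np.array([np.cos(np.radians(161.3)),np.sin(np.radians(161.3)),0]);y=np.array([x[1],-x[0],0])
t=ray("w",(256,155),.014,c)-.028*x; s=ray("w",(257.5,199),.132,c)-.016*x
print("tray",t,ray("w",(256,181),.013,c),"stamp",s,"move tool mm",(t-s)@x*1e3,(t-s)@y*1e3)
```

```text
tray [ 0.43828525 -0.17342756  0.014     ] [ 0.43749625 -0.17321027  0.013     ] stamp [ 0.43727936 -0.17214632  0.132     ] move tool mm -1.3635648274886096 -0.8911064983060952
```

```bash
python3 -m crank '[{"gripper":10,"travel":[-1,-1,25],"twist":[0,0,0]},{"gripper":10,"travel":[0,0,45],"twist":[0,0,0]},{"gripper":10,"travel":[0,0,24],"twist":[0,0,0]},{"gripper":10,"travel":[0,0,6],"twist":[0,0,0]},{"gripper":10,"travel":[0,0,5],"twist":[0,0,0]},{"gripper":10,"travel":[0,0,0],"twist":[0,0,0]},{"gripper":10,"travel":[0,0,0],"twist":[0,0,0]}]' && python3 -m crank '[{"gripper":80,"travel":[0,0,0],"twist":[0,0,0]},{"gripper":80,"travel":[0,0,0],"twist":[0,0,0]},{"gripper":80,"travel":[0,0,0],"twist":[0,0,0]},{"gripper":80,"travel":[0,0,0],"twist":[0,0,0]},{"gripper":80,"travel":[0,0,-25],"twist":[0,0,0]},{"gripper":80,"travel":[0,0,-50],"twist":[0,0,0]},{"gripper":80,"travel":[20,0,-50],"twist":[0,0,0]},{"gripper":80,"travel":[40,0,-20],"twist":[0,0,0]},{"gripper":80,"travel":[50,0,0],"twist":[0,0,0]},{"gripper":80,"travel":[20,0,0],"twist":[0,0,0]},{"gripper":80,"travel":[0,0,0],"twist":[0,0,0]}]'
python3 - <<'E'
from h import *
im=bot.camera("top")[145:265,90:410,::-1]; s=bot.camera("scene")[60:310,90:370,::-1]
a=cv2.resize(im,None,fx=2.5,fy=2.5,interpolation=cv2.INTER_CUBIC); b=cv2.resize(s,None,fx=1.2,fy=1.2,interpolation=cv2.INTER_CUBIC)
out=np.zeros((600,800,3),np.uint8); out[:300]=a; out[300:600,:b.shape[1]]=b[:300]
cv2.imwrite("pics/end.png",cv2.convertScaleAbs(out,alpha=1.3))
E
```

```text
time: 22.5
ee_pos: [0.441, -0.1743, 0.0417]
tcp_rot: [-180.0, 0.1, 161.3]
wrist_force: [0.5, -0.3, -0.7]
opening: 0.0228
grasp_force: 44.2
time: 23.88
ee_pos: [0.3169, -0.1323, 0.1863]
tcp_rot: [-180.0, 0.1, 161.3]
wrist_force: [-0.3, -0.3, 0.0]
opening: 0.0803
grasp_force: 0.0
```

View pics/end.png

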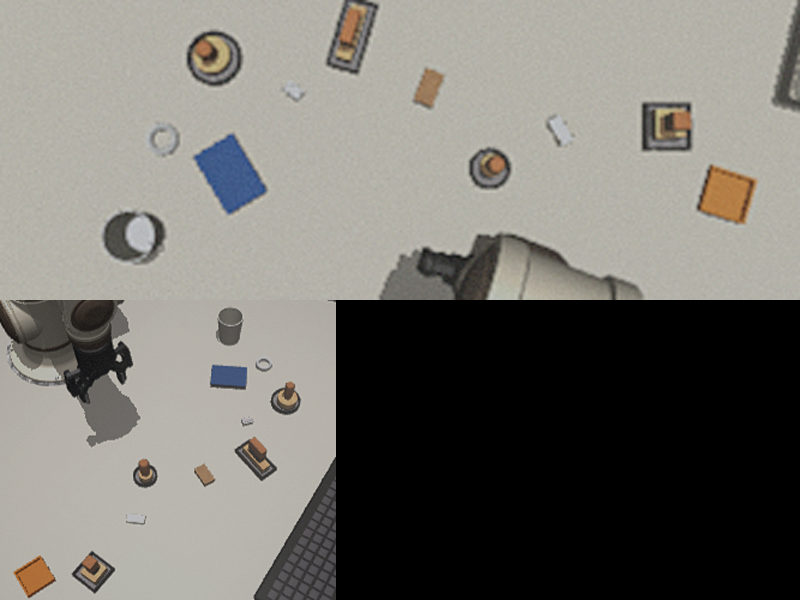

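All four stamps stand upright inside their trays: small round at (490,165), large round at (213,57), oblong at (352,33) and square at (668,125). The cup and ink pad have not moved.

```bash
python3 -c "
from workcell import bot
print(bot.job_done())"
```

```text
the job is handed in; nothing more can be done
None
```

All four stamps stand upright in their matching trays in the final pictures, the cup and ink pad were left where they were, and the job is handed in at about 24 s of the 109 s allowed.

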